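# Push the open jar lids shut

## Robot

A 6-joint arm with a two-finger parallel gripper is mounted at the origin on a cart in front of the work surface, level with it; the furniture and walls round the work are solid. World frame = base frame: x ahead of the robot, y to its left, z up, the work surface at z = 0. Lengths are in m, angles in rad, forces in N, time in s.
With the tool pointing down it reaches from about 0.4 to 0.825 m from the base axis. Payload 7 kg.
Tool frame: the origin (TCP) lies midway between the tips of the shut fingers; the grasp point (between the pads) lies hold_point_z behind it (hold_point_z is the distance from the TCP to the grasp point, in m); z points along the fingers, y is the line along which they close (so a half turn about z gives the same grasp; the last joint's range is limited). The gripper opens to 88 mm and grips with 3 to 60 N. Pads are 19 mm wide; open, the fingers measure 130 mm over their backs; the gripper's body (78 mm by 193 mm) begins 47 mm behind the grasp point.
Start: joints at [-0.844, 0.359, 0.012, 0, -1.224, -0.288], TCP at [0.287, -0.611, 0.227] pointing down, gripper open.
Joint ranges: [-3.07, 3.07], [-1.43, 2.12], [-1.02, 1.25], [-3.03, 1.67], [-3.05, -0], [-3.03, 3.03]. Speed limits (rad/s): [2.39, 2.39, 3.01, 3.14, 3.14, 3.14].

## Interface

Orientations are given as [roll, pitch, yaw] about the fixed x, y, z axes, in that order (R = Rz(yaw) Ry(pitch) Rx(roll)).
In Python, from station import * gives the robot as it stands.
- The arm moves only by the tool apply_moves, never from a script. Its argument "steps" is a list of rows, each an object with "translation": the shift along the world's x, y, z scaled (see below), a list of three; "rotation": the turn, a rotation vector about the world's x, y, z scaled (see below), a list of three. A call has exactly 10 rows; each row is the pose to reach, as a shift and turn from the pose commanded when the call began; what a row does not reach only later rows make up. The controller multiplies each number of a shift by 250 mm and each number of a turn by 30 degrees. A row lasts 1/12 s, in which the tool goes at most 41.7 mm and 7.16 degrees, less where a joint would pass 70% of its speed; a pose out of reach is approached as far as the arm can. A call with a number of a shift or a turn outside -1 to 1 is refused whole. A call with a gripper value outside its range is refused whole. "jaw" is the closure, from -1 (fully open) to 1 (shut), so that 0 is half open, set as the call begins (left out, the last holds). The fingers move at their own pace and stop on an object; "newtons" is the grip in N (left out, the last holds). Time passes only in rows, so rows that repeat a pose let the fingers close, or fill a call up. It gives the time, the measured TCP pose, the force, the opening and the grip force at its end, in the units of the state.
- get_state(): the state, without advancing time (a new reading comes with each control period).
- grab_frame(name): name is "scene" or "top" or "wrist"; returns the picture (400x640x3 uint8, blue, green, red); there is no depth.
- camera_model(name): a dict with "fx", "fy", "cx", "cy" (pixels), "xyz" and "rotation" of the camera in the world. Camera axes: x right, y down, z forward; pixel columns grow to the right and rows downward; lengths in m; the calibration is good to about 2 mm. A picture is of the moment at which its call begins: read the wrist's pose just before it. camera_model takes no time and is no camera call; for the wrist camera it gives the pose at the moment of the call.
- job_done(): hands the job in; it is judged then, once.
The state is a dict: "t": time; "q": joint angles; "qd": joint speeds; "joint_efforts": joint torques, N m; "eef_pos": TCP position; "ee_rot": TCP orientation; "force": force on the tool from outside, world axes, zero at the start; "moment": the same for the moment, N m; "width": finger opening in m; "gripper_force": force on a finger pad.
Only numpy, scipy, OpenCV 4.12 (cv2) and the standard library are available. Lean on these libraries where they do the work, as an engineer would, in place of code of your own. Each camera call takes 0.05 s, during which the arm holds its last target. There are 200 camera calls.

## Task

Two clip-top glass jars in the row at the front of the worktop were left with their lids standing open. With the fingertips, gently push both lids over and down until each lies fully shut on its jar. Only push: do not grasp, lift, tip or shift the jars, and leave everything else standing where it is.

Things in the scene. Friction and masses are not known exactly. Their poses are not given: they have to be found in the camera images.
- salt_jar: the lower of the two open jars: clear glass, white salt inside, wire clip, glass ring at the neck; loose, about 0.3 kg, body 75 mm across, 88 mm tall when shut, hollow. Origin: centre of its underside. Own z up; own x points from the jar's middle to the lid hinge, which is on the side away from the robot, give or take 0.45 rad
- salt_jar_lid (a joint): its lid hinge, rad: 0 = fully shut, 1.57 = lid upright, at most 1.71 (leaning back). Starts 0.9 to 1.65. The hinge is stiff: the lid stays at any angle and needs about 1 N at its far edge when pushed slowly, more when fast, all the way down. The axis is level, along the jar's own y, 36.5 mm along own x from the jar's middle and 65 mm above the worktop
- salt_jar_hinge (a point): point on that hinge axis in the middle of the lid's width; its frame turns with the lid and is parallel to the jar's own axes when shut. The jars stand in one row; a wall shelf hangs over the back of the worktop and a tall cupboard stands at its left end: keep the wrist clear of both
- salt_jar_lid_edge (a point): point on the lid's outer (upper) face at the edge farthest from the hinge, 70 mm from the hinge axis along the lid and 20 mm above it square to the lid; 85 mm above the worktop when shut. The lid is a disc 72 mm across and 15 mm thick, its outer face flat (the wire loop on it does not resist touch); moves with the lid. Frame as the hinge point's
- bean_jar: the taller of the two open jars: clear glass, pale beans inside, orange sealing ring, wire clip; loose, about 0.3 kg, body 75 mm across, 104 mm tall when shut, hollow. Origin: centre of its underside. Own z up; own x points from the jar's middle to the lid hinge, which is on the side away from the robot, give or take 0.45 rad
- bean_jar_lid (a joint): its lid hinge, rad: 0 = fully shut, 1.57 = lid upright, at most 1.71 (leaning back). Starts 0.9 to 1.65. The hinge is stiff: the lid stays at any angle and needs about 1 N at its far edge when pushed slowly, more when fast, all the way down. The axis is level, along the jar's own y, 34.8 mm along own x from the jar's middle and 81 mm above the worktop
- bean_jar_hinge (a point): point on that hinge axis in the middle of the lid's width; its frame turns with the lid and is parallel to the jar's own axes when shut
- bean_jar_lid_edge (a point): point on the lid's outer (upper) face at the edge farthest from the hinge, 70 mm from the hinge axis along the lid and 20 mm above it square to the lid; 101 mm above the worktop when shut. The lid is a disc 72 mm across and 15 mm thick, its outer face flat (the wire loop on it does not resist touch); moves with the lid. Frame as the hinge point's
- low_jar: shut clip-top jar with orange ring, 85x69x76 mm; loose, leave it alone. Origin: centre of its underside
- wide_jar: shut clip-top jar, 97x81x81 mm; loose, leave it alone. Origin: centre of its underside
- mug: cream mug standing upside down, 63x88x51 mm; loose, leave it alone. Origin: centre of its underside
- shaker: small round shaker, 37 mm across, 64 mm tall; loose, leave it alone. Origin: centre of its underside
- egg_cup: turned wooden egg cup, 47 mm across, 58 mm tall; loose, leave it alone. Origin: centre of its underside
- drinking_glass: clear tumbler standing upside down, 64 mm across, 89 mm tall; loose, leave it alone. Origin: centre of its underside
There are look-alikes about, which are no part of the job. Leave any blue look-alike of the salt_jar alone.

How it is judged:
By the outcome, as a careful person would: the job done as asked, in the order asked, and still so for the second after the job is handed in, with the robot touching nothing.
It also fails if it takes over 45 s, if anything falls off the work surface, if the arm or the gripper's body presses on something with over 40 N, if the wrist force passes 120 N, or if a joint passes its speed limit or range.

## Working session

There is one attempt and no reset: what is moved stays moved. The work goes in short steps, Python scripts to look and compute and a tool call to move; the robot and the scene stay as the last step left them, time stands still between calls to the robot, and variables do not carry over. Pictures are saved under pics/ and viewed, at most 10 in all, crops included, and the job is handed in when it is done.

Besides the shell and the picture viewer there is one more tool, called after ">>>" by a JSON object that holds its "method" and its "body". apply_moves: Moves the arm, as the interface text tells. Shifts and turns lie within -1 to 1; 1 stands for 250 mm of shift or 30 degrees of turn. Its arguments: {"type":"object","properties":{"steps":{"type":"array"},"jaw":{"type":"number"},"newtons":{"type":"number"}},"required":["steps"]}

```bash
mkdir -p pics; python3 - <<'E'
from station import *
import cv2
for n in("scene","top"):
    cv2.imwrite(f"pics/{n}0.png",grab_frame(n)); c=camera_model(n); print(n,c)
s=get_state(); print(s['t'],s['eef_pos'],s['ee_rot'],s['width'])
E
```

```text
scene {'fx': 517.0952293332512, 'fy': 517.0952293332512, 'cx': 315.82964406139666, 'cy': 192.07488667144904, 'xyz': array([-0.66421112, -1.14277169,  0.83010585]), 'rotation': array([-2.03390468,  0.02152142, -0.86214627])}
top {'fx': 433.9893740937993, 'fy': 433.9893740937993, 'cx': 319.16647931021055, 'cy': 188.74253204695833, 'xyz': array([ 0.39258566, -0.16055516,  1.46071546]), 'rotation': array([-3.07831992e+00,  2.42215900e-03, -1.56621651e+00])}
0.1 [ 0.28656081 -0.61066362  0.22571488] [ 3.14009319e+00 -1.39780417e-04 -2.70292670e+00] 0.08742920247634661
```

View pics/scene0.png

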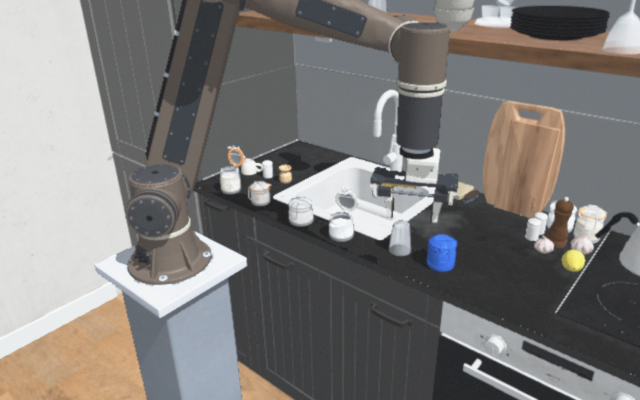

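View pics/top0.png

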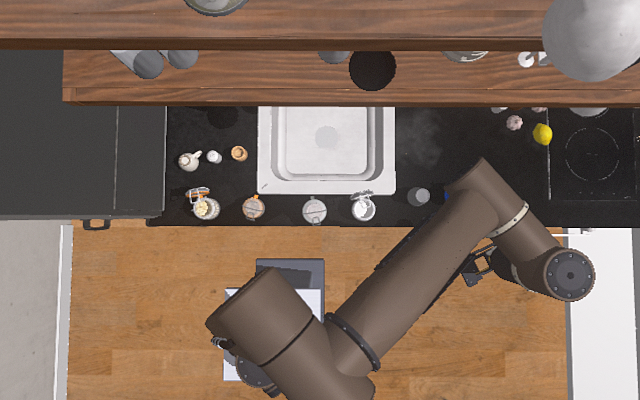

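The row in the scene view, left to right:
- Open bean jar, orange ring, at (230,180).
- Low jar at (260,193) and wide jar at (300,211).
- Open salt jar with white contents at (342,225).
- Tumbler at (400,237).
- Blue look-alike at (442,253), to be left alone.

In the top view, the bean jar is at (205,207) and the salt jar at (363,208). I'll enlarge both to confirm.

```bash
python3 - <<'E'
import cv2,numpy as np
t=cv2.imread("pics/top0.png");s=cv2.imread("pics/scene0.png")
def c(im,u,v,w,h): return cv2.resize(im[v:v+h,u:u+w],(400,300),interpolation=cv2.INTER_CUBIC)
a=np.hstack([c(t,175,175,60,45),c(t,335,175,60,45)])
b=np.hstack([c(s,205,140,80,60),c(s,310,180,80,60)])
cv2.imwrite("pics/crop0.png",np.vstack([a,b]))
E
```

```text
(no output)
```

View pics/crop0.png

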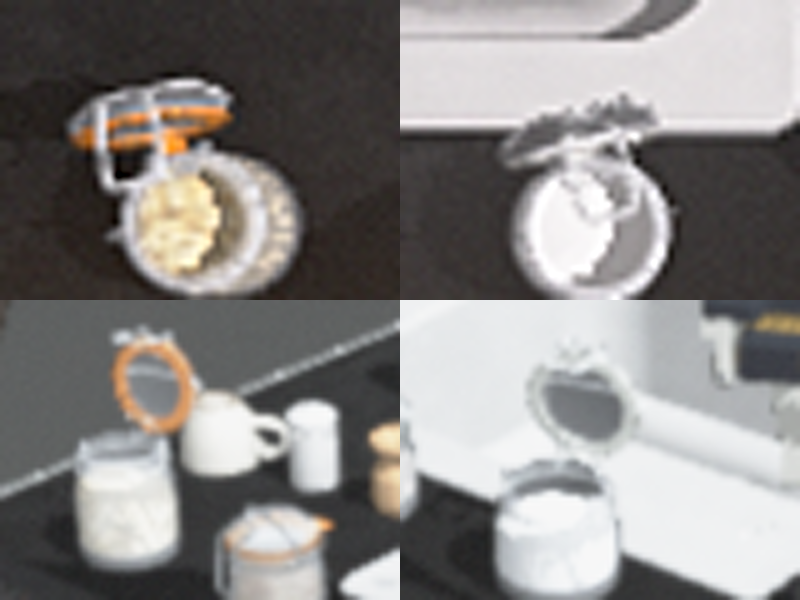

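Both jars are confirmed: pale beans with an orange ring, and white salt with a clear ring and not blue. Next I'll fit their poses from the clicked points.

```bash
cat >h.py <<'E'
from station import *
import numpy as np
from scipy.spatial.transform import Rotation as R
from scipy.optimize import least_squares
D=dict(bean=(.0348,.081),salt=(.0365,.065))
C={n:camera_model(n) for n in("top","scene")}
def rot(c):
    r=np.array(c['rotation']);return r if r.shape==(3,3) else R.from_euler('xyz',r).as_matrix()
def proj(n,P):
    c=C[n];p=rot(c).T@(np.asarray(P)-c['xyz']);return np.array([c['fx']*p[0]/p[2]+c['cx'],c['fy']*p[1]/p[2]+c['cy']])
def lid(name,x,along,up,side=0):
    X,Y,yaw,a=x;h,z=D[name]
    lx=h-along*np.cos(a)+up*np.sin(a);lz=z+along*np.sin(a)+up*np.cos(a)
    return np.array([X+lx*np.cos(yaw)-side*np.sin(yaw),Y+lx*np.sin(yaw)+side*np.cos(yaw),lz])
E
python3 - <<'E'
from h import *
obs=dict(bean=dict(rim=(204.4,208.2),lt=(197.8,192.8),lw=(-155,28),ls=(235.6,157.4),body=(230.6,189)),
 salt=dict(rim=(363.5,209.8),lt=(362,195),lw=(-155,45),ls=(346.4,201),body=(342,229)))
for n,o in obs.items():
    zr=D[n][1]
    def f(x):
        d=proj("top",lid(n,x,.034,.012,.036))-proj("top",lid(n,x,.034,.012,-.036))
        w=np.array(o['lw'])/np.hypot(*o['lw'])
        return np.r_[proj("top",[x[0],x[1],zr])-o['rim'],(proj("top",lid(n,x,.034,.012))-o['lt']),
          (d[0]*w[1]-d[1]*w[0])*.5,proj("scene",lid(n,x,.034,.004))-o['ls'],(proj("scene",[x[0],x[1],zr/2-.002])-o['body'])[0]]
    s=least_squares(f,[.35,.2,.2,1.4]);print(n,s.x.round(3),s.fun.round(1),"edge",lid(n,s.x,.07,.02).round(3))
E
```

```text
bean [0.415 0.209 0.212 1.629] [-0.6  0.5  0.2  0.4  0.3  0.4 -1.   0.6] edge [0.472 0.222 0.15 ]
salt [ 0.414 -0.301  0.248  1.479] [ 0.3 -0.1 -0.6  0.5 -0.4  0.5 -0.2 -0.1] edge [ 0.463 -0.288  0.137]
```

```bash
cat >>h.py <<'E'
X=dict(bean=[.415,.209,.212,1.629],salt=[.414,-.301,.248,1.479])
TH=np.radians(35);OFF=.010
def want(name,th=TH):
    p=X[name][2];z=np.array([np.sin(th)*np.cos(p),np.sin(th)*np.sin(p),-np.cos(th)]);y=np.array([-np.sin(p),np.cos(p),0])
    return R.from_matrix(np.c_[np.cross(y,z),y,z])
def xyz(name,s,z):
    x,y,p,_=X[name];return np.array([x+s*np.cos(p),y+s*np.sin(p),z])
def tcp(name,a,push=0):
    h,z=D[name];d=np.array([np.sin(TH),-np.cos(TH)]);n=np.array([-np.cos(TH),-np.sin(TH)])
    al=.07 if a>np.pi/2-TH else .052
    P=np.array([h-al*np.cos(a)+.02*np.sin(a),z+al*np.sin(a)+.02*np.cos(a)])
    if al==.07:P=P+.018*d
    return xyz(name,*(P-(OFF-push)*n))
def delta(p,Rw=None):
    s=get_state();o=[(np.array(p)-s['eef_pos'])/.25]
    if Rw is not None:o.append(np.degrees((Rw*R.from_euler('xyz',s['ee_rot']).inv()).as_rotvec())/30)
    return [v.round(3).tolist() for v in o]
E
python3 - <<'E'
from h import *
print(delta(xyz("salt",.115,.205),want("salt")))
for a in (1.479,1.2,.9,.5,.2,0):print(a,tcp("salt",a).round(3))
E
```

```text
[[0.956, 1.352, -0.083], [0.391, -1.101, -0.354]]
1.479 [ 0.48  -0.284  0.128]
1.2 [ 0.461 -0.289  0.128]
0.9 [ 0.441 -0.294  0.124]
0.5 [ 0.422 -0.299  0.113]
0.2 [ 0.412 -0.302  0.101]
0 [ 0.407 -0.303  0.091]
```

>>> {"method": "apply_moves", "body": {"steps": [{"translation": [0.05, 0.07, 0.05], "rotation": [0.02, -0.06, -0.02]}, {"translation": [0.1, 0.14, 0.08], "rotation": [0.04, -0.11, -0.04]}, {"translation": [0.15, 0.21, 0.1], "rotation": [0.06, -0.17, -0.05]}, {"translation": [0.2, 0.28, 0.1], "rotation": [0.08, -0.22, -0.07]}, {"translation": [0.25, 0.35, 0.1], "rotation": [0.1, -0.28, -0.09]}, {"translation": [0.3, 0.42, 0.1], "rotation": [0.12, -0.33, -0.11]}, {"translation": [0.35, 0.49, 0.1], "rotation": [0.14, -0.39, -0.13]}, {"translation": [0.4, 0.56, 0.1], "rotation": [0.16, -0.44, -0.14]}, {"translation": [0.45, 0.63, 0.1], "rotation": [0.18, -0.5, -0.16]}, {"translation": [0.5, 0.7, 0.1], "rotation": [0.2, -0.55, -0.18]}], "jaw": 1}}

```text
t: 0.93
eef_pos: [0.4124, -0.4347, 0.2514]
ee_rot: [-3.129, 0.308, -2.797]
force: [0.4, -0.3, -0.4]
width: 0.0265
gripper_force: 0.0
```

```bash
python3 - <<'E'
from h import *
s=get_state();print(s['t'],s['q'].round(2) if hasattr(s['q'],'round') else s['q'],s['eef_pos'],s['width'],np.round(s['force'],1))
print(delta(xyz("salt",.115,.205),want("salt")))
E
```

```text
0.9333 [-0.66  0.16 -0.12 -0.28 -1.12 -0.47] [ 0.41235859 -0.43474455  0.25135095] 0.026452854930104994 [ 0.4 -0.3 -0.4]
[[0.452, 0.648, -0.185], [0.19, -0.547, -0.173]]
```

>>> {"method": "apply_moves", "body": {"steps": [{"translation": [0.06, 0.08, 0], "rotation": [0.02, -0.07, -0.02]}, {"translation": [0.12, 0.17, 0], "rotation": [0.05, -0.14, -0.04]}, {"translation": [0.18, 0.25, 0], "rotation": [0.07, -0.2, -0.06]}, {"translation": [0.24, 0.34, 0], "rotation": [0.1, -0.27, -0.09]}, {"translation": [0.3, 0.42, -0.02], "rotation": [0.12, -0.34, -0.11]}, {"translation": [0.36, 0.5, -0.06], "rotation": [0.14, -0.41, -0.13]}, {"translation": [0.42, 0.59, -0.12], "rotation": [0.17, -0.48, -0.15]}, {"translation": [0.45, 0.65, -0.18], "rotation": [0.19, -0.55, -0.17]}, {"translation": [0.45, 0.65, -0.18], "rotation": [0.19, -0.55, -0.17]}, {"translation": [0.45, 0.65, -0.18], "rotation": [0.19, -0.55, -0.17]}]}}

```text
t: 1.77
eef_pos: [0.5238, -0.2724, 0.2057]
ee_rot: [-3.141, 0.609, -2.891]
force: [1.1, -0.7, 0.7]
width: 0.0005
gripper_force: 0.0
```

```bash
python3 - <<'E'
from h import *
import cv2
s=get_state();print(s['t'],s['q'],s['eef_pos'],s['width'],np.round(s['force'],1))
print(delta(xyz("salt",.105,.130),want("salt")))
a=grab_frame("wrist");b=grab_frame("scene")
b=cv2.resize(b[140:290,280:520],(640,400),interpolation=cv2.INTER_CUBIC)
cv2.imwrite("pics/w1.png",cv2.resize(np.vstack([a,b]),(480,600)))
E
```

```text
1.7667 [-0.43892476  0.06940736 -0.35005815 -0.56893222 -0.74199605 -0.53535295] [ 0.52379839 -0.27237492  0.20571262] 0.0004874502179864151 [ 1.1 -0.7  0.7]
[[-0.032, -0.011, -0.303], [0.001, -0.003, -0.006]]
```

View pics/w1.png

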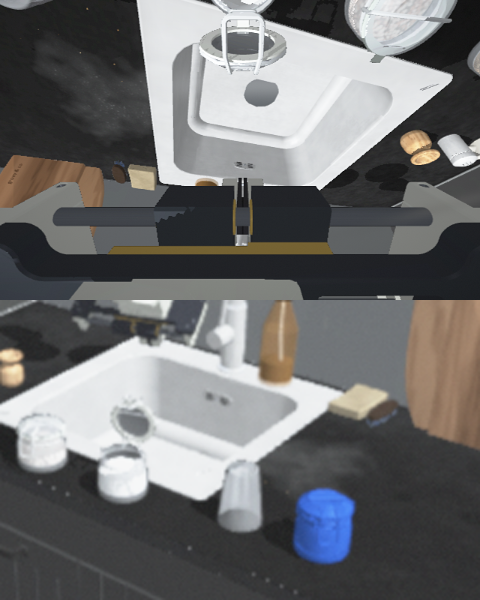

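The wrist view (upper half) shows the salt lid at about (243,45), directly in line with the shut fingertips at (242,240). In the scene view (lower half) the salt jar is untouched and the fingers are clear behind it. I'll check the fit against the wrist view and plan the push.

```bash
python3 - <<'E'
from h import *
C['wrist']=camera_model('wrist')
for al,up,sd in((.07,.02,0),(.034,.02,0),(.034,.02,.036),(.034,.02,-.036),(0,.02,0)):print(al,sd,(proj('wrist',lid('salt',X['salt'],al,up,sd))*.75).round(0))
p=get_state()['eef_pos']; q=xyz("salt",.105,.130)
print('down',((q-p)/.25).round(3))
for a in np.linspace(1.479,-.1,11): print(round(a,2),((tcp("salt",a)-q)/.25).round(3))
E
```

```text
0.07 0 [245.  72.]
0.034 0 [245.  54.]
0.034 0.036 [283.  54.]
0.034 -0.036 [206.  54.]
0 0 [245.  40.]
down [-0.035 -0.005 -0.309]
1.48 [-0.141 -0.036 -0.01 ]
1.32 [-0.186 -0.047 -0.005]
1.16 [-0.23  -0.058 -0.007]
1.01 [-0.274 -0.069 -0.017]
0.85 [-0.309 -0.078 -0.028]
0.69 [-0.34  -0.086 -0.043]
0.53 [-0.368 -0.093 -0.063]
0.37 [-0.393 -0.1   -0.087]
0.22 [-0.414 -0.105 -0.114]
0.06 [-0.431 -0.109 -0.145]
-0.1 [-0.442 -0.112 -0.178]
```

The prediction matches the picture, with the lid spanning 206–283 across. Lowering behind the lid now.

>>> {"method": "apply_moves", "body": {"steps": [{"translation": [-0.01, 0, -0.1], "rotation": [0, 0, 0]}, {"translation": [-0.02, 0, -0.2], "rotation": [0, 0, 0]}, {"translation": [-0.03, -0.005, -0.28], "rotation": [0, 0, 0]}, {"translation": [-0.035, -0.005, -0.31], "rotation": [0, 0, 0]}, {"translation": [-0.055, -0.01, -0.313], "rotation": [0, 0, 0]}, {"translation": [-0.08, -0.017, -0.316], "rotation": [0, 0, 0]}, {"translation": [-0.105, -0.023, -0.318], "rotation": [0, 0, 0]}, {"translation": [-0.13, -0.03, -0.32], "rotation": [0, 0, 0]}, {"translation": [-0.145, -0.033, -0.32], "rotation": [0, 0, 0]}, {"translation": [-0.155, -0.035, -0.32], "rotation": [0, 0, 0]}]}}

```text
t: 2.7
eef_pos: [0.4851, -0.2828, 0.1275]
ee_rot: [-3.138, 0.611, -2.89]
force: [-0.1, -0.5, -0.1]
width: 0.0003
gripper_force: 0.0
```

```bash
python3 - <<'E'
from h import *
p=get_state()['eef_pos']
for a in np.linspace(1.48,-.1,11): print(round(a,2),((tcp("salt",a)-p)/.25).round(3))
E
```

```text
1.48 [-0.018 -0.006 -0.   ]
1.32 [-0.063 -0.017  0.005]
1.16 [-0.107 -0.028  0.003]
1.01 [-0.151 -0.039 -0.007]
0.85 [-0.186 -0.048 -0.018]
0.69 [-0.217 -0.056 -0.033]
0.53 [-0.245 -0.063 -0.053]
0.37 [-0.27  -0.069 -0.077]
0.22 [-0.291 -0.075 -0.104]
0.06 [-0.308 -0.079 -0.135]
-0.1 [-0.319 -0.082 -0.168]
```

>>> {"method": "apply_moves", "body": {"steps": [{"translation": [-0.015, -0.004, 0], "rotation": [0, 0, 0]}, {"translation": [-0.027, -0.007, 0.001], "rotation": [0, 0, 0]}, {"translation": [-0.039, -0.01, 0.002], "rotation": [0, 0, 0]}, {"translation": [-0.051, -0.014, 0.004], "rotation": [0, 0, 0]}, {"translation": [-0.063, -0.017, 0.005], "rotation": [0, 0, 0]}, {"translation": [-0.075, -0.02, 0.004], "rotation": [0, 0, 0]}, {"translation": [-0.087, -0.023, 0.004], "rotation": [0, 0, 0]}, {"translation": [-0.099, -0.026, 0.003], "rotation": [0, 0, 0]}, {"translation": [-0.111, -0.029, 0.002], "rotation": [0, 0, 0]}, {"translation": [-0.123, -0.032, 0], "rotation": [0, 0, 0]}]}}

```text
t: 3.53
eef_pos: [0.4544, -0.2905, 0.1265]
ee_rot: [-3.14, 0.61, -2.891]
force: [1.1, 0.3, 1.8]
width: 0.0003
gripper_force: 0.9
```

```bash
python3 - <<'E'
from h import *
import cv2
p=get_state()['eef_pos']
for a in np.linspace(1.1,-.1,11): print(round(a,2),((tcp("salt",a)-p)/.25).round(3))
C['wrist']=camera_model('wrist')
print((proj('wrist',[.414,-.301,.065])).round(0),get_state()['force'])
b=grab_frame("scene");a=grab_frame("wrist")
b=cv2.resize(b[180:255,300:420],(640,400),interpolation=cv2.INTER_CUBIC)
cv2.imwrite("pics/w2.png",cv2.resize(np.vstack([a,b]),(480,600)))
E
```

```text
1.1 [-0.002 -0.002  0.004]
0.98 [-0.035 -0.01  -0.005]
0.86 [-0.061 -0.017 -0.013]
0.74 [-0.085 -0.023 -0.024]
0.62 [-0.107 -0.028 -0.037]
0.5 [-0.128 -0.034 -0.053]
0.38 [-0.147 -0.038 -0.072]
0.26 [-0.163 -0.042 -0.092]
0.14 [-0.177 -0.046 -0.115]
0.02 [-0.188 -0.049 -0.139]
-0.1 [-0.197 -0.051 -0.164]
[324. 135.] [1.11617007 0.28260711 1.81533657]
```

View pics/w2.png

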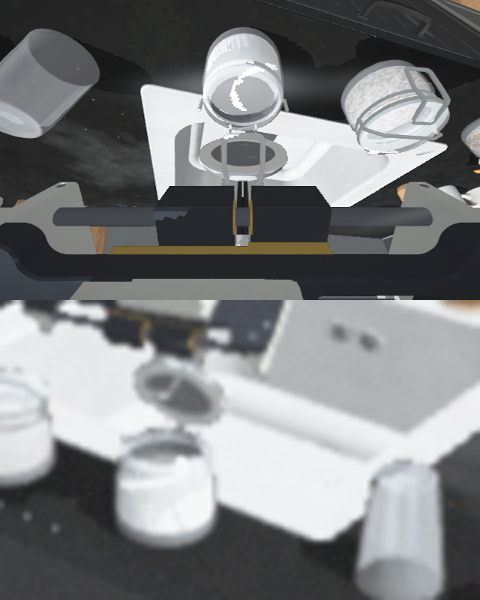

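The lid is turning over at (180,385) in the lower view. The jar stays upright with its mouth at (243,80) in the wrist view, and the force is about 2 N, so I'll continue.

>>> {"method": "apply_moves", "body": {"steps": [{"translation": [-0.012, -0.004, 0], "rotation": [0, 0, 0]}, {"translation": [-0.024, -0.007, -0.002], "rotation": [0, 0, 0]}, {"translation": [-0.035, -0.01, -0.005], "rotation": [0, 0, 0]}, {"translation": [-0.047, -0.013, -0.009], "rotation": [0, 0, 0]}, {"translation": [-0.058, -0.016, -0.012], "rotation": [0, 0, 0]}, {"translation": [-0.069, -0.019, -0.017], "rotation": [0, 0, 0]}, {"translation": [-0.08, -0.022, -0.022], "rotation": [0, 0, 0]}, {"translation": [-0.091, -0.025, -0.028], "rotation": [0, 0, 0]}, {"translation": [-0.101, -0.027, -0.034], "rotation": [0, 0, 0]}, {"translation": [-0.111, -0.029, -0.04], "rotation": [0, 0, 0]}]}}

```text
t: 4.47
eef_pos: [0.4267, -0.2976, 0.1164]
ee_rot: [-3.14, 0.61, -2.891]
force: [0.9, 0.8, 0.6]
width: 0.0005
gripper_force: 0.4
```

```bash
python3 - <<'E'
from h import *
p=get_state()['eef_pos']
for a in np.linspace(.6,-.1,8): print(round(a,2),((tcp("salt",a)-p)/.25).round(3))
E
```

```text
0.6 [-0.    -0.001  0.001]
0.5 [-0.017 -0.005 -0.013]
0.4 [-0.033 -0.009 -0.028]
0.3 [-0.047 -0.013 -0.045]
0.2 [-0.06  -0.016 -0.063]
0.1 [-0.07  -0.019 -0.082]
0.0 [-0.079 -0.021 -0.103]
-0.1 [-0.086 -0.023 -0.124]
```

>>> {"method": "apply_moves", "body": {"steps": [{"translation": [-0.011, -0.003, -0.008], "rotation": [0, 0, 0]}, {"translation": [-0.021, -0.006, -0.017], "rotation": [0, 0, 0]}, {"translation": [-0.031, -0.008, -0.026], "rotation": [0, 0, 0]}, {"translation": [-0.04, -0.011, -0.036], "rotation": [0, 0, 0]}, {"translation": [-0.048, -0.013, -0.046], "rotation": [0, 0, 0]}, {"translation": [-0.055, -0.015, -0.056], "rotation": [0, 0, 0]}, {"translation": [-0.061, -0.016, -0.066], "rotation": [0, 0, 0]}, {"translation": [-0.067, -0.018, -0.076], "rotation": [0, 0, 0]}, {"translation": [-0.072, -0.019, -0.086], "rotation": [0, 0, 0]}, {"translation": [-0.076, -0.02, -0.094], "rotation": [0, 0, 0]}]}}

```text
t: 5.3
eef_pos: [0.4078, -0.3026, 0.0927]
ee_rot: [-3.14, 0.61, -2.891]
force: [0.3, -0.5, 1.2]
width: 0.0004
gripper_force: 0.3
```

>>> {"method": "apply_moves", "body": {"steps": [{"translation": [0, 0, -0.003], "rotation": [0, 0, 0]}, {"translation": [0, 0, -0.006], "rotation": [0, 0, 0]}, {"translation": [0, 0, -0.009], "rotation": [0, 0, 0]}, {"translation": [0, 0, -0.012], "rotation": [0, 0, 0]}, {"translation": [0, 0, -0.014], "rotation": [0, 0, 0]}, {"translation": [0, 0, -0.016], "rotation": [0, 0, 0]}, {"translation": [0, 0, -0.018], "rotation": [0, 0, 0]}, {"translation": [0, 0, -0.02], "rotation": [0, 0, 0]}, {"translation": [0, 0, -0.02], "rotation": [0, 0, 0]}, {"translation": [0, 0, -0.02], "rotation": [0, 0, 0]}]}}

```text
t: 6.13
eef_pos: [0.4086, -0.303, 0.0891]
ee_rot: [-3.138, 0.612, -2.889]
force: [-3.2, -0.1, 9.0]
width: 0.0006
gripper_force: 4.3
```

Resistance rose to 9 N at the expected height, so the salt lid is shut. Lifting away.

>>> {"method": "apply_moves", "body": {"steps": [{"translation": [0, 0, 0.02], "rotation": [0, 0, 0]}, {"translation": [0, 0, 0.1], "rotation": [0, 0, 0]}, {"translation": [0, 0, 0.22], "rotation": [0, 0, 0]}, {"translation": [0, 0, 0.36], "rotation": [0, 0, 0]}, {"translation": [0.02, 0.1, 0.5], "rotation": [0, 0, 0]}, {"translation": [0.05, 0.24, 0.6], "rotation": [0, 0, 0]}, {"translation": [0.08, 0.38, 0.66], "rotation": [0, 0, 0]}, {"translation": [0.11, 0.52, 0.66], "rotation": [0, 0, 0]}, {"translation": [0.14, 0.66, 0.66], "rotation": [0, 0, 0]}, {"translation": [0.17, 0.8, 0.66], "rotation": [0, 0, 0]}]}}

```text
t: 6.97
eef_pos: [0.4455, -0.1235, 0.2535]
ee_rot: [-3.139, 0.609, -2.893]
force: [-0.7, -1.0, 0.3]
width: 0.0003
gripper_force: 0.0
```

```bash
python3 - <<'E'
from h import *
s=get_state();print(np.round(s['q'],2),s['eef_pos'])
print(delta(xyz("bean",.13,.215),want("bean")))
E
```

```text
[ 0.06 -0.32 -0.7  -0.19 -0.6  -1.25] [ 0.44545854 -0.12350174  0.25352558]
[[0.387, 1.439, -0.154], [0.005, -0.003, -0.067]]
```

>>> {"method": "apply_moves", "body": {"steps": [{"translation": [0.06, 0.1, 0], "rotation": [0, 0, 0]}, {"translation": [0.12, 0.2, 0], "rotation": [0, 0, 0]}, {"translation": [0.18, 0.3, 0], "rotation": [0, 0, 0]}, {"translation": [0.24, 0.4, 0], "rotation": [0, 0, 0]}, {"translation": [0.3, 0.5, 0], "rotation": [0, 0, -0.01]}, {"translation": [0.34, 0.6, 0], "rotation": [0, 0, -0.02]}, {"translation": [0.38, 0.7, 0], "rotation": [0, 0, -0.03]}, {"translation": [0.4, 0.8, 0], "rotation": [0, 0, -0.04]}, {"translation": [0.4, 0.9, 0], "rotation": [0, 0, -0.05]}, {"translation": [0.4, 1.0, 0], "rotation": [0, 0, -0.06]}]}}

```text
t: 7.8
eef_pos: [0.5447, 0.1261, 0.2516]
ee_rot: [-3.138, 0.604, -2.924]
force: [0.8, -0.0, -0.4]
width: 0.0005
gripper_force: 0.0
```

```bash
python3 - <<'E'
from h import *
s=get_state();print(np.round(s['q'],2),s['eef_pos'])
print(delta(xyz("bean",.13,.215),want("bean")))
E
```

```text
[ 0.63 -0.18 -0.96  0.81 -0.32 -2.7 ] [0.54465063 0.12605841 0.25164049]
[[-0.01, 0.441, -0.147], [0.008, -0.011, -0.006]]
```

The joints are heading for limits (q3 −0.96, q6 −2.7, q5 near 0). I'll try a more favourable tool heading here, while still clear of everything.

```bash
python3 - <<'E'
from h import *
s=get_state()
X['bean'][2]=.5
print(delta(s['eef_pos'],want("bean",np.radians(30))))
E
```

```text
[[0.0, 0.0, 0.0], [-0.049, 0.147, 0.543]]
```

>>> {"method": "apply_moves", "body": {"steps": [{"translation": [0, 0, 0], "rotation": [-0.01, 0.03, 0.11]}, {"translation": [0, 0, 0], "rotation": [-0.02, 0.06, 0.22]}, {"translation": [0, 0, 0], "rotation": [-0.03, 0.09, 0.33]}, {"translation": [0, 0, 0], "rotation": [-0.04, 0.12, 0.44]}, {"translation": [0, 0, 0], "rotation": [-0.05, 0.15, 0.54]}, {"translation": [0, 0, 0], "rotation": [-0.05, 0.15, 0.54]}, {"translation": [0, 0, 0], "rotation": [-0.05, 0.15, 0.54]}, {"translation": [0, 0, 0], "rotation": [-0.05, 0.15, 0.54]}, {"translation": [0, 0, 0], "rotation": [-0.05, 0.15, 0.54]}, {"translation": [0, 0, 0], "rotation": [-0.05, 0.15, 0.54]}]}}

```text
t: 8.63
eef_pos: [0.5445, 0.1242, 0.2515]
ee_rot: [-3.141, 0.521, -2.644]
force: [-0.1, -0.5, -0.2]
width: 0.0005
gripper_force: 0.0
```

```bash
python3 - <<'E'
from h import *
s=get_state();print(np.round(s['q'],2),s['eef_pos'])
import numpy as np
print(delta(xyz("bean",.13,.215)))
E
```

```text
[ 0.61 -0.14 -0.67  0.12 -0.52 -1.77] [0.54451839 0.12416202 0.25146528]
[[-0.01, 0.449, -0.146]]
```

That is much healthier (q3 −0.67, q5 −0.52, q6 −1.77). I'll use heading 0.45 and tilt 35° for the bean jar.

```bash
python3 - <<'E'
from h import *
p=xyz("bean",.13,.215);X['bean'][2]=.45
print(delta(p,want("bean")))
E
```

```text
[[-0.01, 0.449, -0.146], [0.078, -0.152, -0.09]]
```

>>> {"method": "apply_moves", "body": {"steps": [{"translation": [0, 0.06, 0], "rotation": [0.01, -0.02, -0.01]}, {"translation": [0, 0.12, 0], "rotation": [0.02, -0.04, -0.02]}, {"translation": [0, 0.18, 0], "rotation": [0.03, -0.06, -0.04]}, {"translation": [0, 0.24, 0], "rotation": [0.04, -0.08, -0.05]}, {"translation": [0, 0.3, 0], "rotation": [0.05, -0.1, -0.06]}, {"translation": [-0.01, 0.36, -0.02], "rotation": [0.06, -0.12, -0.07]}, {"translation": [-0.01, 0.42, -0.07], "rotation": [0.07, -0.14, -0.08]}, {"translation": [-0.01, 0.45, -0.12], "rotation": [0.08, -0.15, -0.09]}, {"translation": [-0.01, 0.45, -0.15], "rotation": [0.08, -0.15, -0.09]}, {"translation": [-0.01, 0.45, -0.15], "rotation": [0.08, -0.15, -0.09]}]}}

```text
t: 9.47
eef_pos: [0.543, 0.2396, 0.2177]
ee_rot: [3.137, 0.605, -2.689]
force: [-0.0, -2.4, -0.1]
width: 0.0005
gripper_force: 0.0
```

```bash
python3 - <<'E'
from h import *
import cv2
s=get_state();print(s['t'],np.round(s['q'],2),s['eef_pos'])
C['wrist']=camera_model('wrist')
for al,up,sd in((.07,.02,0),(.034,.02,.036),(.034,.02,-.036),(0,.02,0)):print(al,sd,(proj('wrist',lid('bean',X['bean'],al,up,sd))).round(0))
p=s['eef_pos']; q=xyz("bean",.115,.145)
print('down',((q-p)/.25).round(3))
for a in np.linspace(1.629,-.1,12): print(round(a,2),((tcp("bean",a)-q)/.25).round(3))
cv2.imwrite("pics/w3.png",grab_frame("wrist"))
E
```

```text
9.4667 [ 0.58 -0.07 -1.02  1.2  -0.07 -2.87] [0.54303278 0.23959092 0.21767228]
0.07 0 [349.  88.]
0.034 0.036 [397.  68.]
0.034 -0.036 [293.  41.]
0 0 [345.  31.]
down [-0.062 -0.026 -0.291]
1.63 [-0.147 -0.032 -0.017]
1.47 [-0.19  -0.041 -0.006]
1.31 [-0.235 -0.051 -0.001]
1.16 [-0.28  -0.06  -0.003]
1.0 [-0.323 -0.07  -0.013]
0.84 [-0.358 -0.077 -0.025]
0.69 [-0.389 -0.084 -0.039]
0.53 [-0.418 -0.09  -0.059]
0.37 [-0.443 -0.095 -0.083]
0.21 [-0.464 -0.1   -0.111]
0.06 [-0.48  -0.103 -0.141]
-0.1 [-0.492 -0.106 -0.174]
```

View pics/w3.png

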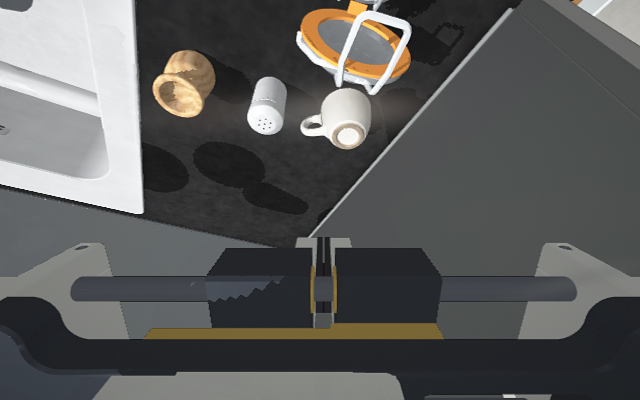

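The view agrees with the prediction: the bean lid spans about (297–410, 10–80), the mug is at (340,120), the shaker at (267,105) and the egg cup at (185,85), all well below the fingers. But q3 has reached its limit and the wrist is near-singular, so I'll fit a quick arm model to choose a better tool orientation.

```bash
cat >k.py <<'E'
from h import *
S=[([-0.844,.359,.012,0,-1.224,-.288],[.28656,-.61066,.22571],[3.14009,0,-2.70293]),
([-.66,.16,-.12,-.28,-1.12,-.47],[.4124,-.4347,.2514],[-3.129,.308,-2.797]),
([-.43892,.06941,-.35006,-.56893,-.742,-.53535],[.5238,-.27237,.20571],[-3.141,.609,-2.891]),
([.06,-.32,-.7,-.19,-.6,-1.25],[.44546,-.1235,.25353],[-3.139,.609,-2.893]),
([.63,-.18,-.96,.81,-.32,-2.7],[.54465,.12606,.25164],[-3.138,.604,-2.924]),
([.61,-.14,-.67,.12,-.52,-1.77],[.54452,.12416,.25147],[-3.141,.521,-2.644]),
([.58,-.07,-1.02,1.2,-.07,-2.87],[.54303,.23959,.21767],[3.137,.605,-2.689])]
def fk(q,k):
    h0,a0,L1,L2,e,y0,L3=k[:7]
    Rz=R.from_euler('z',q[0]);fa=np.pi/2+q[2]-q[1]
    f=np.array([np.sin(fa),0,-np.cos(fa)]);up=np.array([np.cos(fa),0,np.sin(fa)])
    W=np.array([a0+L1*np.sin(q[1]),y0,h0+L1*np.cos(q[1])])+L2*f+e*up
    F=R.from_matrix(np.c_[np.cross([0,1,0],f),[0,1,0],f])
    T=Rz*F*R.from_euler('ZYZ',[k[9]*q[3],k[7]*q[4],k[10]*q[5]+k[8]])
    return Rz.apply(W)+L3*T.apply([0,0,1]),T
if __name__=="__main__":
    best=None
    for sg in(1,-1):
     for s4 in(1,-1):
      for s6 in(1,-1):
       for o in(0,1.57,3.14,-1.57):
        def f(k):
            r=[]
            for q,p,e in S:
                P,T=fk(q,np.r_[k[:7],sg,k[7],s4,s6]);r+=[*(P-p)*20,*(T*R.from_euler('xyz',e).inv()).as_rotvec()]
            return np.array(r)
        s=least_squares(f,[.3,0,.45,.5,0,-.15,.3,o])
        if best is None or s.cost<best[0]:best=(s.cost,np.r_[s.x[:7],sg,s.x[7],s4,s6],s.fun)
    print(best[0],best[1].round(3));print(best[2].reshape(-1,6).round(2));np.save('k.npy',best[1])
E
python3 k.py
```

```text
3.2985003379448528 [-0.093  0.393  0.517  0.043  0.074 -0.153  0.248 -1.     4.714 -1.
 -1.   ]
[[ 0.49  0.6  -0.57 -0.   -0.   -0.  ]
 [-0.17  0.11 -0.23 -0.   -0.   -0.01]
 [ 0.   -0.86  1.26  0.    0.   -0.  ]
 [-0.02  0.46 -0.14 -0.    0.    0.01]
 [-0.12  0.13 -0.36  0.01 -0.    0.  ]
 [-0.44  0.72 -0.11  0.   -0.01 -0.  ]
 [ 0.72 -1.26  0.15 -0.    0.01  0.  ]]
```

```bash
cat >>k.py <<'E'
K=np.load('k.npy')
def cols(q):
    Rz=R.from_euler('z',q[0]);fa=np.pi/2+q[2]-q[1]
    f=np.array([np.sin(fa),0,-np.cos(fa)]);F=R.from_matrix(np.c_[np.cross([0,1,0],f),[0,1,0],f])
    F4=Rz*F*R.from_euler('Z',K[9]*q[3]);F5=F4*R.from_euler('Y',K[7]*q[4]);T=F5*R.from_euler('Z',K[10]*q[5]+K[8])
    E=np.eye(3);c=[Rz.apply(E[0]),Rz.apply(E[1]),E[2],Rz.apply([np.sin(q[1]),0,np.cos(q[1])]),Rz.apply([np.cos(q[1]),0,-np.sin(q[1])]),
     (Rz*F).apply(E[0]),(Rz*F).apply(E[2]),F5.apply(E[2])]
    return np.c_[tuple(c)],T
def fitlin(extra=0):
    A=np.vstack([cols(q)[0] for q,_,_ in S]);b=np.hstack([p for _,p,_ in S])
    lam=1e-3;n=A.shape[1]
    x=np.linalg.lstsq(np.vstack([A,lam*np.eye(n)]),np.r_[b,np.zeros(n)],rcond=None)[0]
    return x,(A@x-b).reshape(-1,3)
def fk2(q,x):
    A,T=cols(q);return A@x,T
def ik(p,Rw,x,q0):
    lo=np.array([-3.07,-1.43,-1.02,-3.03,-3.05,-3.03]);hi=np.array([3.07,2.12,1.25,1.67,0,3.03])
    def f(q):
        P,T=fk2(q,x);return np.r_[(P-p)*5,(T*Rw.inv()).as_rotvec()]
    s=least_squares(f,np.clip(q0,lo+.01,hi-.01),bounds=(lo,hi));return s.x,np.abs(s.fun).max()
E
sed -i 's/^if __name__.*/if 0:/' k.py
python3 -c "
from k import *
x,r=fitlin();print(x.round(3));print((r*1000).round(1))"
```

```text
[ 0.404 -0.153 -0.092  0.518 -0.009 -0.072  0.041  0.25 ]
[[ 24.5  29.9 -26. ]
 [ -8.5   5.8 -10.7]
 [  0.4 -42.6  63.7]
 [ -0.8  23.2 -10.2]
 [ -5.9   6.2 -18.7]
 [-22.   35.6  -6.5]
 [ 36.5 -62.9   8.4]]
```

```bash
sed -i 's/F5.apply(E\[2\])\]/F5.apply(E[2]),F4.apply(E[0]),F4.apply(E[1]),F5.apply(E[0]),F5.apply(E[1])]/' k.py
python3 -c "
from k import *
x,r=fitlin();print(x.round(3));print((r*1000).round(1))
for q,p,e in S:
  d=R.from_euler('xyz',e).apply([0,0,1]);print(R.from_euler('z',-q[0]).apply(p).round(3),R.from_euler('z',-q[0]).apply(np.array(p)-.25*d).round(3),round(q[1],2),round(q[2],2))"
```

```text
[ 0.02  -0.005  0.189  0.607  0.003  0.008  0.444  0.379 -0.008 -0.093
  0.007 -0.093]
[[ 0.2  0.8 -0.9]
 [ 0.5 -0.7  0.7]
 [-0.2 -1.   0.6]
 [ 0.4  2.5 -1.7]
 [ 1.1  0.6  2.1]
 [-0.6 -2.7  0.9]
 [-0.5 -0.1 -1.8]]
[ 0.647 -0.192  0.226] [ 0.647 -0.192  0.476] 0.36 0.01
[ 0.592 -0.091  0.251] [ 0.549 -0.153  0.49 ] 0.16 -0.12
[ 0.59  -0.024  0.206] [ 0.479 -0.115  0.411] 0.07 -0.35
[ 0.437 -0.15   0.254] [ 0.297 -0.176  0.459] -0.32 -0.7
[ 0.514 -0.219  0.252] [ 0.385 -0.161  0.457] -0.18 -0.96
[ 0.517 -0.21   0.251] [ 0.394 -0.196  0.468] -0.14 -0.67
[ 0.586 -0.097  0.218] [ 0.444 -0.08   0.423] -0.07 -1.02
```

The arm model now fits to 2.5 mm. Scanning tilt and heading for the bean path.

```bash
cat >>h.py <<'E'
def setth(t):
    global TH
    TH=np.radians(t)
E
python3 - <<'E'
import k,h
from k import *
x,_=fitlin();b=X['bean'].copy()
for th in(20,25,30,35,45,50,60):
  for ps in(.2,.45,.6,.8):
    h.TH=np.radians(th);X['bean']=b
    pts=[xyz('bean',.13,.215),xyz('bean',.115,.145)]+[h.tcp('bean',a) for a in(1.6,1.,.5,0)]
    X['bean']=[*b[:2],ps,b[3]];Rw=want('bean',np.radians(th))
    q=np.array(S[5][0]);Q=[];E=[]
    for p in pts:
        c=[ik(p,Rw,x,g) for g in(q,np.array(S[5][0]),np.array([.4,0,-.6,-.5,-.4,-1.5]))];q,e=min(c,key=lambda v:v[1]);Q.append(q);E.append(e)
    Q=np.array(Q);print(th,ps,'err',round(max(E),3),'q3min',Q[:,2].min().round(2),'q4',Q[:,3].min().round(2),Q[:,3].max().round(2),'q5',Q[:,4].min().round(2),Q[:,4].max().round(2),'q6',Q[:,5].min().round(2),Q[:,5].max().round(2))
E
```

```text
20 0.2 err 0.063 q3min -1.02 q4 0.35 0.59 q5 -0.66 -0.42 q6 -2.9 -2.48
20 0.45 err 0.046 q3min -1.02 q4 0.2 0.49 q5 -0.65 -0.35 q6 -2.53 -2.08
20 0.6 err 0.022 q3min -1.02 q4 0.1 0.35 q5 -0.67 -0.31 q6 -2.25 -1.82
20 0.8 err 0.0 q3min -0.96 q4 -0.04 0.15 q5 -0.72 -0.33 q6 -1.84 -1.47
25 0.2 err 0.138 q3min -1.02 q4 0.53 0.96 q5 -0.53 -0.28 q6 -3.03 -2.68
25 0.45 err 0.114 q3min -1.02 q4 0.33 0.74 q5 -0.5 -0.21 q6 -2.62 -2.21
25 0.6 err 0.077 q3min -1.02 q4 0.16 0.48 q5 -0.53 -0.23 q6 -2.31 -1.88
25 0.8 err 0.017 q3min -1.02 q4 -0.07 0.18 q5 -0.61 -0.21 q6 -1.85 -1.44
30 0.2 err 0.212 q3min -1.02 q4 0.54 0.99 q5 -0.45 -0.25 q6 -3.03 -2.87
30 0.45 err 0.173 q3min -1.02 q4 0.28 0.99 q5 -0.33 -0.09 q6 -2.74 -2.28
30 0.6 err 0.113 q3min -1.02 q4 0.13 0.85 q5 -0.37 -0.02 q6 -2.46 -1.97
30 0.8 err 0.036 q3min -1.02 q4 -0.12 0.19 q5 -0.5 -0.13 q6 -1.81 -1.39
35 0.2 err 0.286 q3min -1.02 q4 0.55 1.03 q5 -0.46 -0.23 q6 -3.03 -2.88
35 0.45 err 0.189 q3min -1.02 q4 -2.96 1.18 q5 -0.22 -0.0 q6 -2.86 1.67
35 0.6 err 0.111 q3min -1.02 q4 -0.17 0.58 q5 -0.14 -0.01 q6 -2.26 -1.62
35 0.8 err 0.034 q3m
[... 204 characters left out ...]
rr 0.078 q3min -0.89 q4 -1.27 0.18 q5 -0.06 -0.0 q6 -1.84 -0.28
45 0.8 err 0.004 q3min -0.86 q4 -1.1 -0.49 q5 -0.28 -0.05 q6 -0.99 -0.26
50 0.2 err 0.04 q3min -1.02 q4 -2.72 -2.45 q5 -0.25 -0.0 q6 0.93 1.2
50 0.45 err 0.118 q3min -0.85 q4 -1.84 -1.29 q5 -0.17 -0.0 q6 -0.3 0.42
50 0.6 err 0.059 q3min -0.82 q4 -1.6 -0.54 q5 -0.26 -0.0 q6 -1.08 0.26
50 0.8 err 0.0 q3min -0.77 q4 -1.46 -0.82 q5 -0.5 -0.34 q6 -0.56 0.34
60 0.2 err 0.131 q3min -1.02 q4 -2.74 -2.3 q5 -0.64 -0.35 q6 0.91 1.37
60 0.45 err 0.065 q3min -1.02 q4 -2.25 -1.49 q5 -0.67 -0.01 q6 -0.07 1.06
60 0.6 err 0.02 q3min -1.02 q4 -1.97 -1.5 q5 -0.86 -0.3 q6 0.1 1.19
60 0.8 err 0.0 q3min -0.9 q4 -1.75 -1.42 q5 -0.91 -0.59 q6 0.21 1.08
```

```bash
cat >b.py <<'E'
from k import *
x,_=fitlin()
yj=X['bean'][2];J=R.from_euler('z',yj)
th,ps=np.radians(50),.8
zt=J.inv().apply([np.sin(th)*np.cos(ps),np.sin(th)*np.sin(ps),-np.cos(th)])
n=np.array([zt[2],0,-zt[0]]);n/=np.linalg.norm(n)   # push normal, no sideways part
yt=np.cross(zt,n)
RB=J*R.from_matrix(np.c_[n,yt,zt])
d2=np.array([-n[2],0,n[0]]);d2*=np.sign(-d2[2])
def tb(a,off=.010):
    h,z=D['bean'];ax=np.arctan2(d2[0],-d2[2]);lim=np.pi/2-ax
    al=.07 if a>lim else .052
    P=np.array([h-al*np.cos(a)+.02*np.sin(a),0,z+al*np.sin(a)+.02*np.cos(a)])
    if al==.07:P=P+.018*d2
    return J.apply(P-off*n+.010*yt)+[X['bean'][0],X['bean'][1],0]
E
python3 - <<'E'
from b import *
print('n',n.round(2),'z',zt.round(2),'y',yt.round(2))
s=get_state();p0=s['eef_pos'];R0=R.from_euler('xyz',s['ee_rot'])
print('rotvec units',np.degrees((RB*R0.inv()).as_rotvec()).round(1)/30)
from scipy.spatial.transform import Slerp
def path(pts,Rs,q):
    for p,r in zip(pts,Rs):
        c=[ik(p,r,x,g) for g in(q,np.array([.8,0,-.7,-.8,-.4,0.]))];q,e=c[0] if c[0][1]<.003 else min(c,key=lambda v:v[1]);print(np.round(p,3),q.round(2),round(e,3))
    return q
for mid in([.545,.124,.26],[.58,.15,.25],[.5,.05,.27],[.5,0.,.27]):
    print(mid);R5=R.from_euler('xyz',S[5][2]);sl=Slerp([0,1],R.from_quat([R5.as_quat(),RB.as_quat()]))
    path([mid]*7,sl(np.linspace(0,1,7)),np.array(S[5][0]))
print('traj');q=np.array([.8,0,-.7,-.8,-.4,0.])
path([xyz('bean',.14,.22),xyz('bean',.12,.15)]+[tb(a) for a in(1.63,1.2,.8,.4,0)],[RB]*7,q)
E
```

```text
n [-0.71  0.   -0.7 ] z [ 0.64  0.42 -0.64] y [-0.3   0.91  0.3 ]
rotvec units [ 0.71       -0.10333333  0.08      ]
[0.545, 0.124, 0.26]
[0.545 0.124 0.26 ] [ 0.61 -0.14 -0.64  0.11 -0.55 -1.76] 0.0
[0.545 0.124 0.26 ] [ 0.57 -0.15 -0.63 -0.01 -0.52 -1.65] 0.0
[0.545 0.124 0.26 ] [ 0.52 -0.15 -0.6  -0.15 -0.5  -1.51] 0.0
[0.545 0.124 0.26 ] [ 0.45 -0.15 -0.56 -0.32 -0.51 -1.34] 0.0
[0.545 0.124 0.26 ] [ 0.35 -0.14 -0.51 -0.51 -0.55 -1.14] 0.0
[0.545 0.124 0.26 ] [ 0.24 -0.12 -0.47 -0.7  -0.6  -0.94] 0.0
[0.545 0.124 0.26 ] [ 0.12 -0.09 -0.44 -0.87 -0.68 -0.75] 0.0
[0.58, 0.15, 0.25]
[0.58 0.15 0.25] [ 0.61 -0.06 -0.6   0.12 -0.51 -1.77] 0.0
[0.58 0.15 0.25] [ 0.58 -0.07 -0.59  0.   -0.48 -1.67] 0.0
[0.58 0.15 0.25] [ 0.53 -0.07 -0.56 -0.14 -0.46 -1.53] 0.0
[0.58 0.15 0.25] [ 0.47 -0.07 -0.52 -0.32 -0.46 -1.35] 0.0
[0.58 0.15 0.25] [ 0.39 -0.06 -0.47 -0.51 -0.5  -1.16] 0.0
[0.58 0.15 0.25] [ 0.29 -0.05 -0.43 -0.7  -0.55 -0.95] 0.0
[0.58 0.15 0.25] [ 0.18 -0.03 -0.4  -0.88 -0.62 -0.77] 0.0
[0.5, 0.05, 0.27]
[0.5  0.05 0.27] [ 0.48 -0.25 -0.65 -0.01 -0.65 -1.55] 0.0
[0.5  0.05 0.27] [ 
[... 503 characters left out ...]
49 -0.43 -0.76 -1.  ] 0.0
[0.5  0.   0.27] [ 0.03 -0.17 -0.45 -0.57 -0.8  -0.85] 0.0
[0.5  0.   0.27] [-0.08 -0.15 -0.42 -0.71 -0.87 -0.71] 0.0
[0.5  0.   0.27] [-0.18 -0.12 -0.4  -0.83 -0.93 -0.58] 0.0
[0.5  0.   0.27] [-0.28 -0.08 -0.39 -0.93 -1.   -0.48] 0.0
traj
[0.552 0.238 0.22 ] [ 0.48 -0.04 -0.52 -0.81 -0.34 -0.98] 0.0
[0.532 0.234 0.15 ] [ 0.31  0.07 -0.54 -1.19 -0.4  -0.48] 0.0
[0.487 0.234 0.147] [ 0.34 -0.   -0.62 -1.22 -0.37 -0.47] 0.0
[0.457 0.227 0.151] [ 0.38 -0.07 -0.67 -1.18 -0.34 -0.54] 0.0
[0.43  0.221 0.142] [ 0.36 -0.09 -0.72 -1.23 -0.35 -0.48] 0.0
[0.412 0.218 0.13 ] [ 0.29 -0.09 -0.75 -1.32 -0.39 -0.33] 0.0
[0.4   0.215 0.111] [ 0.18 -0.04 -0.78 -1.45 -0.47 -0.1 ] 0.0
```

A steep tool rolled square to the lid fits comfortably: it presses 45° down and toward the robot, and all joints stay well inside their ranges. I'll back out, reorient in the open, then return.

>>> {"method": "apply_moves", "body": {"steps": [{"translation": [0, 0, 0.06], "rotation": [-0.01, 0.02, 0.01]}, {"translation": [0, -0.05, 0.12], "rotation": [-0.02, 0.04, 0.02]}, {"translation": [0, -0.1, 0.16], "rotation": [-0.03, 0.06, 0.04]}, {"translation": [0, -0.16, 0.18], "rotation": [-0.04, 0.08, 0.05]}, {"translation": [0, -0.22, 0.18], "rotation": [-0.05, 0.1, 0.06]}, {"translation": [0.01, -0.28, 0.18], "rotation": [-0.06, 0.12, 0.07]}, {"translation": [0.01, -0.34, 0.18], "rotation": [-0.07, 0.14, 0.08]}, {"translation": [0.01, -0.4, 0.18], "rotation": [-0.08, 0.15, 0.09]}, {"translation": [0.01, -0.45, 0.18], "rotation": [-0.08, 0.15, 0.09]}, {"translation": [0.01, -0.45, 0.18], "rotation": [-0.08, 0.15, 0.09]}]}}

```text
t: 10.35
eef_pos: [0.5451, 0.1235, 0.2626]
ee_rot: [3.138, 0.516, -2.645]
force: [-0.2, -0.1, -1.4]
width: 0.0006
gripper_force: 0.0
```

```bash
python3 - <<'E'
from b import *
s=get_state();print(np.round(s['q'],2));print(delta([.545,.124,.26],RB))
E
```

```text
[ 0.61 -0.14 -0.63  0.1  -0.57 -1.75]
[[-0.0, 0.002, -0.01], [0.794, -0.237, -0.03]]
```

>>> {"method": "apply_moves", "body": {"steps": [{"translation": [0, 0, 0], "rotation": [0.1, -0.03, 0]}, {"translation": [0, 0, 0], "rotation": [0.2, -0.06, -0.01]}, {"translation": [0, 0, 0], "rotation": [0.3, -0.09, -0.01]}, {"translation": [0, 0, 0], "rotation": [0.4, -0.12, -0.01]}, {"translation": [0, 0, 0], "rotation": [0.5, -0.15, -0.02]}, {"translation": [0, 0, 0], "rotation": [0.6, -0.18, -0.02]}, {"translation": [0, 0, 0], "rotation": [0.7, -0.21, -0.03]}, {"translation": [0, 0, 0], "rotation": [0.79, -0.24, -0.03]}, {"translation": [0, 0, 0], "rotation": [0.79, -0.24, -0.03]}, {"translation": [0, 0, 0], "rotation": [0.79, -0.24, -0.03]}]}}

```text
t: 11.18
eef_pos: [0.546, 0.1231, 0.2621]
ee_rot: [2.708, 0.781, -2.929]
force: [0.4, -1.1, 0.4]
width: 0.0004
gripper_force: 0.0
```

```bash
python3 - <<'E'
from b import *
s=get_state();print(np.round(s['q'],2));print(delta(xyz('bean',.14,.22),RB),delta(xyz('bean',.12,.15)))
E
```

```text
[ 0.12 -0.1  -0.44 -0.86 -0.68 -0.76]
[[0.024, 0.462, -0.169], [0.007, 0.001, 0.007]] [[-0.055, 0.445, -0.449]]
```

>>> {"method": "apply_moves", "body": {"steps": [{"translation": [0.01, 0.07, 0], "rotation": [0, 0, 0]}, {"translation": [0.02, 0.14, 0], "rotation": [0, 0, 0]}, {"translation": [0.024, 0.21, 0], "rotation": [0, 0, 0]}, {"translation": [0.024, 0.28, 0], "rotation": [0, 0, 0]}, {"translation": [0.024, 0.34, -0.03], "rotation": [0, 0, 0]}, {"translation": [0.024, 0.4, -0.07], "rotation": [0, 0, 0]}, {"translation": [0.024, 0.45, -0.12], "rotation": [0, 0, 0]}, {"translation": [0.024, 0.46, -0.17], "rotation": [0, 0, 0]}, {"translation": [0.024, 0.46, -0.17], "rotation": [0, 0, 0]}, {"translation": [0.024, 0.46, -0.17], "rotation": [0, 0, 0]}]}}

```text
t: 12.02
eef_pos: [0.5514, 0.2405, 0.2203]
ee_rot: [2.709, 0.782, -2.923]
force: [0.7, -0.4, 0.7]
width: 0.0004
gripper_force: 0.0
```

```bash
python3 - <<'E'
from b import *
s=get_state();print(np.round(s['q'],2));q=xyz('bean',.12,.15)+[0,.004,0];print(delta(q,RB))
for a in np.linspace(1.63,-.1,12): print(round(a,2),((tb(a)-q)/.25).round(3))
import cv2;cv2.imwrite("pics/w4.png",grab_frame("wrist"))
E
```

```text
[ 0.49 -0.04 -0.52 -0.79 -0.33 -1.01]
[[-0.076, -0.009, -0.281], [0.008, 0.004, -0.004]]
1.63 [-0.181 -0.018 -0.012]
1.47 [-0.224 -0.027 -0.   ]
1.32 [-0.269 -0.037  0.004]
1.16 [-0.313 -0.046  0.002]
1.0 [-0.357 -0.056 -0.008]
0.84 [-0.399 -0.065 -0.025]
0.69 [-0.432 -0.072 -0.042]
0.53 [-0.461 -0.078 -0.062]
0.37 [-0.486 -0.084 -0.086]
0.21 [-0.507 -0.088 -0.113]
0.06 [-0.523 -0.092 -0.144]
-0.1 [-0.535 -0.094 -0.177]
```

View pics/w4.png

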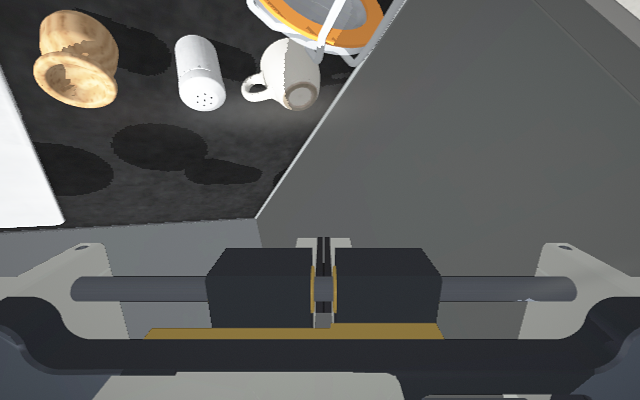

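Wrist view: bean lid near (325,20), mug (285,75) and shaker (200,75), all clear. Descending behind the lid.

>>> {"method": "apply_moves", "body": {"steps": [{"translation": [-0.02, 0, -0.08], "rotation": [0, 0, 0]}, {"translation": [-0.04, -0.004, -0.16], "rotation": [0, 0, 0]}, {"translation": [-0.06, -0.008, -0.23], "rotation": [0, 0, 0]}, {"translation": [-0.076, -0.009, -0.28], "rotation": [0, 0, 0]}, {"translation": [-0.1, -0.01, -0.285], "rotation": [0, 0, 0]}, {"translation": [-0.13, -0.012, -0.29], "rotation": [0, 0, 0]}, {"translation": [-0.16, -0.015, -0.293], "rotation": [0, 0, 0]}, {"translation": [-0.19, -0.018, -0.293], "rotation": [0, 0, 0]}, {"translation": [-0.215, -0.021, -0.293], "rotation": [0, 0, 0]}, {"translation": [-0.23, -0.023, -0.293], "rotation": [0, 0, 0]}]}}

```text
t: 12.9
eef_pos: [0.4936, 0.234, 0.1482]
ee_rot: [2.708, 0.785, -2.925]
force: [-0.0, -0.1, -0.4]
width: 0.0006
gripper_force: 0.0
```

```bash
python3 - <<'E'
from b import *
s=get_state();print(np.round(s['q'],2))
for a in np.linspace(1.63,-.1,12): print(round(a,2),((tb(a)-s['eef_pos'])/.25).round(3))
E
```

```text
[ 0.34  0.   -0.6  -1.18 -0.37 -0.51]
1.63 [-0.026 -0.001 -0.005]
1.47 [-0.069 -0.01   0.007]
1.32 [-0.114 -0.02   0.012]
1.16 [-0.158 -0.029  0.009]
1.0 [-0.202 -0.039 -0.001]
0.84 [-0.244 -0.048 -0.017]
0.69 [-0.277 -0.055 -0.035]
0.53 [-0.306 -0.061 -0.054]
0.37 [-0.331 -0.066 -0.078]
0.21 [-0.352 -0.071 -0.106]
0.06 [-0.368 -0.074 -0.137]
-0.1 [-0.38  -0.077 -0.17 ]
```

>>> {"method": "apply_moves", "body": {"steps": [{"translation": [-0.012, 0, -0.004], "rotation": [0, 0, 0]}, {"translation": [-0.022, 0, -0.005], "rotation": [0, 0, 0]}, {"translation": [-0.031, -0.002, -0.004], "rotation": [0, 0, 0]}, {"translation": [-0.04, -0.004, -0.001], "rotation": [0, 0, 0]}, {"translation": [-0.049, -0.006, 0.002], "rotation": [0, 0, 0]}, {"translation": [-0.058, -0.008, 0.004], "rotation": [0, 0, 0]}, {"translation": [-0.067, -0.01, 0.006], "rotation": [0, 0, 0]}, {"translation": [-0.076, -0.012, 0.008], "rotation": [0, 0, 0]}, {"translation": [-0.085, -0.014, 0.009], "rotation": [0, 0, 0]}, {"translation": [-0.094, -0.016, 0.01], "rotation": [0, 0, 0]}]}}

```text
t: 13.73
eef_pos: [0.4713, 0.2298, 0.1501]
ee_rot: [2.708, 0.784, -2.926]
force: [1.7, 0.4, 0.5]
width: 0.0005
gripper_force: 0.9
```

```bash
python3 - <<'E'
from b import *
import cv2
s=get_state();print(np.round(s['q'],2))
for a in np.linspace(1.4,-.1,11): print(round(a,2),((tb(a)-s['eef_pos'])/.25).round(3))
b=grab_frame("scene");a=grab_frame("wrist")
b=cv2.resize(b[135:210,190:310],(640,400),interpolation=cv2.INTER_CUBIC)
cv2.imwrite("pics/w5.png",cv2.resize(np.vstack([a,b]),(480,600)))
E
```

```text
[ 0.37 -0.04 -0.64 -1.16 -0.35 -0.55]
1.4 [-0.     0.002  0.002]
1.25 [-0.043 -0.007  0.004]
1.1 [-0.085 -0.016 -0.002]
0.95 [-0.127 -0.025 -0.013]
0.8 [-0.166 -0.033 -0.031]
0.65 [-0.195 -0.04  -0.047]
0.5 [-0.221 -0.045 -0.066]
0.35 [-0.245 -0.05  -0.09 ]
0.2 [-0.264 -0.055 -0.117]
0.05 [-0.28  -0.058 -0.146]
-0.1 [-0.291 -0.06  -0.177]
```

View pics/w5.png

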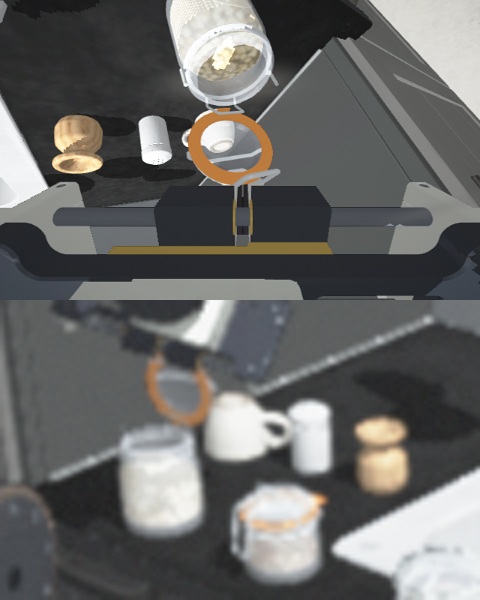

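The fingers are touching the bean lid at (180,385) in the lower view and it has begun to turn. The jar stands straight at (162,485), so I'll continue.

>>> {"method": "apply_moves", "body": {"steps": [{"translation": [-0.011, -0.001, 0.002], "rotation": [0, 0, 0]}, {"translation": [-0.022, -0.003, 0.003], "rotation": [0, 0, 0]}, {"translation": [-0.033, -0.005, 0.004], "rotation": [0, 0, 0]}, {"translation": [-0.044, -0.007, 0.004], "rotation": [0, 0, 0]}, {"translation": [-0.055, -0.009, 0.003], "rotation": [0, 0, 0]}, {"translation": [-0.066, -0.012, 0.001], "rotation": [0, 0, 0]}, {"translation": [-0.077, -0.014, -0.001], "rotation": [0, 0, 0]}, {"translation": [-0.088, -0.016, -0.003], "rotation": [0, 0, 0]}, {"translation": [-0.099, -0.018, -0.006], "rotation": [0, 0, 0]}, {"translation": [-0.11, -0.021, -0.009], "rotation": [0, 0, 0]}]}}

```text
t: 14.67
eef_pos: [0.4436, 0.2248, 0.1481]
ee_rot: [2.708, 0.785, -2.926]
force: [-0.9, -0.2, 7.2]
width: 0.0003
gripper_force: 3.0
```

```bash
python3 - <<'E'
from b import *
s=get_state();print(np.round(s['q'],2))
for a in np.linspace(1.,-.1,12): print(round(a,2),((tb(a)-s['eef_pos'])/.25).round(3))
E
```

```text
[ 0.4  -0.09 -0.69 -1.16 -0.33 -0.57]
1.0 [-0.003 -0.002 -0.001]
0.9 [-0.029 -0.008 -0.01 ]
0.8 [-0.055 -0.013 -0.023]
0.7 [-0.075 -0.018 -0.033]
0.6 [-0.094 -0.022 -0.045]
0.5 [-0.111 -0.025 -0.058]
0.4 [-0.127 -0.029 -0.074]
0.3 [-0.141 -0.032 -0.09 ]
0.2 [-0.154 -0.035 -0.109]
0.1 [-0.165 -0.037 -0.128]
0.0 [-0.173 -0.039 -0.148]
-0.1 [-0.18 -0.04 -0.17]
```

The force rose to 7 N upward, more than expected, so I'm looking before going on.

```bash
python3 - <<'E'
from b import *
import cv2
print(get_state()['force'],get_state()['moment'])
b=grab_frame("scene");a=grab_frame("wrist");print(get_state()['force'])
b=cv2.resize(b[135:210,190:310],(640,400),interpolation=cv2.INTER_CUBIC)
cv2.imwrite("pics/w6.png",cv2.resize(np.vstack([a,b]),(480,600)))
E
```

```text
[-0.87038103 -0.18282164  7.15212405] [-0.72070845  0.51945645 -0.07357962]
[-0.61771463 -0.13064105  4.50949799]
```

View pics/w6.png

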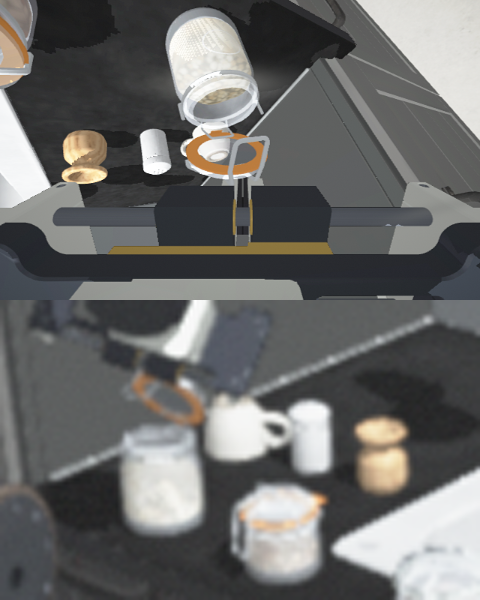

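The jar hasn't moved and the lid is about halfway over. The force has dropped to 4.5 N by itself and points along the lid towards the hinge, so my path is about 1 mm low with the contact sticking. I'll ride slightly higher.

>>> {"method": "apply_moves", "body": {"steps": [{"translation": [-0.01, -0.003, 0.004], "rotation": [0, 0, 0]}, {"translation": [-0.02, -0.005, 0.003], "rotation": [0, 0, 0]}, {"translation": [-0.03, -0.008, -0.001], "rotation": [0, 0, 0]}, {"translation": [-0.04, -0.01, -0.006], "rotation": [0, 0, 0]}, {"translation": [-0.05, -0.012, -0.012], "rotation": [0, 0, 0]}, {"translation": [-0.06, -0.014, -0.018], "rotation": [0, 0, 0]}, {"translation": [-0.07, -0.017, -0.024], "rotation": [0, 0, 0]}, {"translation": [-0.08, -0.019, -0.03], "rotation": [0, 0, 0]}, {"translation": [-0.09, -0.021, -0.036], "rotation": [0, 0, 0]}, {"translation": [-0.099, -0.023, -0.043], "rotation": [0, 0, 0]}]}}

```text
t: 15.6
eef_pos: [0.4184, 0.2187, 0.1364]
ee_rot: [2.708, 0.783, -2.925]
force: [0.3, 0.9, 1.5]
width: 0.001
gripper_force: 0.8
```

```bash
python3 - <<'E'
from b import *
s=get_state();print(np.round(s['q'],2),np.round(s['moment'],2))
for a in np.linspace(.6,-.1,8): print(round(a,2),((tb(a)-s['eef_pos'])/.25).round(3))
E
```

```text
[ 0.36 -0.11 -0.73 -1.23 -0.35 -0.47] [-1.51  1.47  0.01]
0.6 [0.007 0.003 0.002]
0.5 [-0.01  -0.001 -0.012]
0.4 [-0.026 -0.004 -0.027]
0.3 [-0.04  -0.007 -0.044]
0.2 [-0.053 -0.01  -0.062]
0.1 [-0.064 -0.012 -0.081]
0.0 [-0.073 -0.014 -0.102]
-0.1 [-0.079 -0.016 -0.123]
```

>>> {"method": "apply_moves", "body": {"steps": [{"translation": [-0.01, -0.001, -0.01], "rotation": [0, 0, 0]}, {"translation": [-0.019, -0.003, -0.019], "rotation": [0, 0, 0]}, {"translation": [-0.027, -0.004, -0.028], "rotation": [0, 0, 0]}, {"translation": [-0.035, -0.006, -0.037], "rotation": [0, 0, 0]}, {"translation": [-0.042, -0.008, -0.046], "rotation": [0, 0, 0]}, {"translation": [-0.049, -0.009, -0.055], "rotation": [0, 0, 0]}, {"translation": [-0.055, -0.01, -0.064], "rotation": [0, 0, 0]}, {"translation": [-0.06, -0.011, -0.073], "rotation": [0, 0, 0]}, {"translation": [-0.065, -0.012, -0.082], "rotation": [0, 0, 0]}, {"translation": [-0.069, -0.013, -0.09], "rotation": [0, 0, 0]}]}}

```text
t: 16.43
eef_pos: [0.4012, 0.2153, 0.1137]
ee_rot: [2.709, 0.783, -2.926]
force: [0.1, -0.3, -1.6]
width: 0.0006
gripper_force: 0.4
```

>>> {"method": "apply_moves", "body": {"steps": [{"translation": [0, 0, -0.003], "rotation": [0, 0, 0]}, {"translation": [0, 0, -0.006], "rotation": [0, 0, 0]}, {"translation": [0, 0, -0.009], "rotation": [0, 0, 0]}, {"translation": [0, 0, -0.012], "rotation": [0, 0, 0]}, {"translation": [0, 0, -0.014], "rotation": [0, 0, 0]}, {"translation": [0, 0, -0.016], "rotation": [0, 0, 0]}, {"translation": [0, 0, -0.018], "rotation": [0, 0, 0]}, {"translation": [0, 0, -0.018], "rotation": [0, 0, 0]}, {"translation": [0, 0, -0.018], "rotation": [0, 0, 0]}, {"translation": [0, 0, -0.018], "rotation": [0, 0, 0]}]}}

```text
t: 17.27
eef_pos: [0.4016, 0.2156, 0.1099]
ee_rot: [2.708, 0.784, -2.926]
force: [-1.9, -1.2, 3.1]
width: 0.0003
gripper_force: 1.7
```

>>> {"method": "apply_moves", "body": {"steps": [{"translation": [0, 0, -0.002], "rotation": [0, 0, 0]}, {"translation": [0, 0, -0.004], "rotation": [0, 0, 0]}, {"translation": [0, 0, -0.006], "rotation": [0, 0, 0]}, {"translation": [0, 0, -0.008], "rotation": [0, 0, 0]}, {"translation": [0, 0, -0.01], "rotation": [0, 0, 0]}, {"translation": [0, 0, -0.01], "rotation": [0, 0, 0]}, {"translation": [0, 0, -0.01], "rotation": [0, 0, 0]}, {"translation": [0, 0, -0.01], "rotation": [0, 0, 0]}, {"translation": [0, 0, -0.01], "rotation": [0, 0, 0]}, {"translation": [0, 0, -0.01], "rotation": [0, 0, 0]}]}}

```text
t: 18.1
eef_pos: [0.4027, 0.2163, 0.1092]
ee_rot: [2.707, 0.788, -2.926]
force: [-6.4, -5.5, 18.7]
width: 0.0005
gripper_force: 9.8
```

Firm stop (19 N, no further travel): the bean lid is shut. Lifting off.

>>> {"method": "apply_moves", "body": {"steps": [{"translation": [-0.002, -0.001, 0.01], "rotation": [0, 0, 0]}, {"translation": [-0.003, -0.002, 0.025], "rotation": [0, 0, 0]}, {"translation": [-0.003, -0.002, 0.08], "rotation": [0, 0, 0]}, {"translation": [0, 0, 0.18], "rotation": [0, 0, 0]}, {"translation": [0, -0.02, 0.3], "rotation": [0, 0, 0]}, {"translation": [0.05, -0.08, 0.42], "rotation": [0, 0, 0]}, {"translation": [0.12, -0.18, 0.52], "rotation": [0, 0, 0]}, {"translation": [0.2, -0.28, 0.58], "rotation": [0, 0, 0]}, {"translation": [0.28, -0.38, 0.6], "rotation": [0, 0, 0]}, {"translation": [0.28, -0.38, 0.6], "rotation": [0, 0, 0]}]}}

```text
t: 18.93
eef_pos: [0.4606, 0.1337, 0.2479]
ee_rot: [2.71, 0.784, -2.919]
force: [0.4, 1.7, -0.9]
width: 0.0003
gripper_force: 0.0
```

```bash
python3 - <<'E'
from h import *
import cv2
b=grab_frame("scene");t=grab_frame("top");o=cv2.imread("pics/scene0.png");ot=cv2.imread("pics/top0.png")
r=lambda i:cv2.resize(i,(400,300),interpolation=cv2.INTER_CUBIC)
cv2.imwrite("pics/end.png",np.vstack([np.hstack([r(b[140:230,205:325]),r(b[170:260,310:430])]),np.hstack([r(t[140:230,170:290]),r(t[140:230,300:420])])]))
E
```

```text
(no output)
```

View pics/end.png

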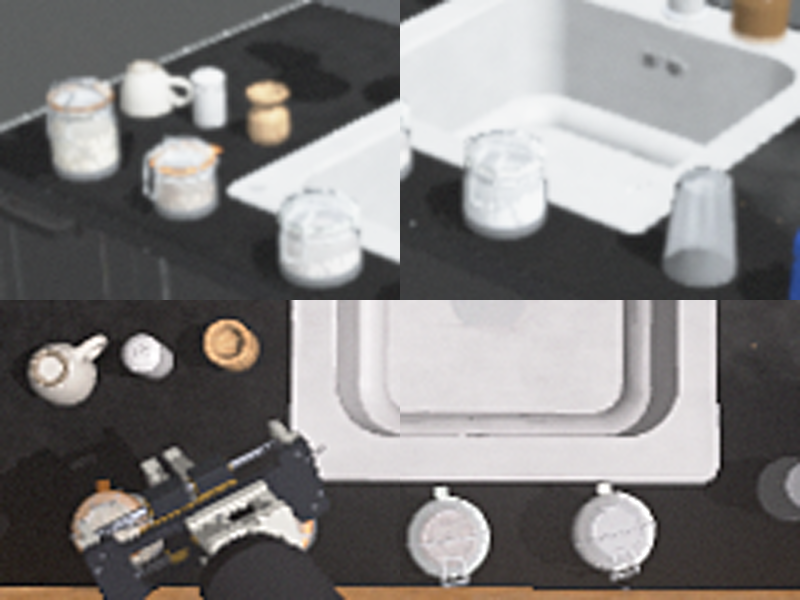

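Both lids lie flat: bean jar at (83,95) and salt jar at (505,150), with the salt lid also flat from above at (615,530). Everything else stands as before and the gripper is clear.

```bash
python3 -c "
from station import *
print(job_done())"
```

```text
the job is handed in; nothing more can be done
None
```

Both lids, on the salt jar and the bean jar, are pushed fully shut and the job is handed in; the jars stayed standing, nothing else was disturbed, and it took about 19 s of the 45 s allowed.

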